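# Move the spice row to the new rack in reverse order

### The arm

A 6-joint arm with a two-finger parallel gripper is mounted at the origin on a cart in front of the work surface, level with it; the furniture and walls round the work are solid. World frame = base frame: x ahead of the robot, y to its left, z up, the work surface at z = 0. Lengths are in mm, angles in rad, forces in N, time in s.
With the tool pointing down it reaches from about 350 to 775 mm from the base axis. Payload 7.3 kg.
Tool frame: the origin (TCP) lies on the centre line of the jaws, within the pads' length; the fingertips stand finger_overhang ahead of it and the grasp point (between the pads) lies 8 mm behind it (finger_overhang is the distance from the TCP to the fingertips, in mm); z points along the fingers, y is the line along which they close (so a half turn about z gives the same grasp; the last joint's range is limited). The gripper opens to 92 mm and grips with 3 to 60 N. Pads are 19 mm wide; open, the fingers measure 130 mm over their backs; the gripper's body (75 mm by 190 mm) begins 47 mm behind the grasp point.
Start: joints at [-1.358, 0.342, 1.524, -0, 1.275, -0.146], TCP at [184.377, -491.578, 237.741] pointing down, gripper open.
Joint ranges: [-2.53, 2.53], [-0.77, 2.02], [0.04, 2.7], [-1, 4.14], [0.28, 2.66], [-3.11, 3.11]. Speed limits (rad/s): [2.57, 2.57, 3.14, 3.14, 3.14, 3.14].

### API

Orientations are given as [roll, pitch, yaw] about the fixed x, y, z axes, in that order (R = Rz(yaw) Ry(pitch) Rx(roll)).
In Python, from plant import get_obs, capture, close_job, finger_overhang gives the robot as it stands.
- The arm moves only by the shell command python3 -m inch 'ROWS'. ROWS is JSON, one flat list of numbers, 7 for each row, row after row: the turn, a rotation vector about the tool's x, y, z scaled (see below), then the shift along the tool's x, y, z scaled (see below), then the closure, from -1 (fully open) to 1 (shut). In form: [ax, ay, az, tx, ty, tz, gripper, ax, ay, az, tx, ty, tz, gripper, ...]. A call has 1 to 10 rows; each row shifts and turns the commanded pose from where the row before left it, along the tool's axes as they then stand; what a row does not reach is not made up. The controller multiplies each number of a shift by 0.8 m and each number of a turn by 1.5 rad. A row lasts 1/12 s, in which the tool goes at most 41.7 mm and 7.16 degrees, less where a joint would pass 70% of its speed; a pose out of reach is approached as far as the arm can. A call with a number of a shift or a turn outside -1 to 1 is refused whole. A call with a gripper value outside its range is refused whole. The fingers move at their own pace and stop on an object; the grip force is fixed at half the most. Time passes only in rows, so rows that do not move let the fingers close. It gives the time, the measured TCP pose, the force, the opening and the grip force at its end, in the units of the state.
- get_obs(): the state, without advancing time (a new reading comes with each control period).
- capture(name): name is "side" or "top" or "wrist"; returns a dict with "image" (400x640x3 uint8, red, green, blue), "mtx" (3x3 intrinsics, pixels), "distortion" ([k1, k2, p1, p2, k3] as OpenCV has them; the pictures are not rectified), "pose" (4x4, takes a point from camera to world coordinates). Camera axes: x right, y up, looking along -z (the intrinsics and any distortion apply to the point x, -y, -z); pixel columns grow to the right and rows downward; lengths in mm; the calibration is good to about 2 mm. A picture is of the moment at which its call begins. There is no depth.
- close_job(): hands the job in; it is judged then, once.
The state is a dict: "time": time; "joint_positions": joint angles; "dq": joint speeds; "tau": joint torques, N m; "tool_pos": TCP position; "tcp_rot": TCP orientation; "contact_force": force on the tool from outside, world axes, zero at the start; "moment": the same for the moment, N m; "grip_width": finger opening in mm; "finger_force": force on a finger pad.
Only numpy, scipy, OpenCV 4.12 (cv2) and the standard library are available. Lean on these libraries where they do the work, as an engineer would, in place of code of your own. Each camera call takes 0.05 s, during which the arm holds its last target. There are 200 camera calls.

### The job

The row of four spice containers is to change from the pale wooden rack to the empty dark rack, in reverse order. Take them one at a time, beginning with the leftmost as the robot sees it, and stand each upright in its own bay: the leftmost goes into the rightmost bay of the dark rack, the next one into the bay to the left of that, and so on, until the last stands in its leftmost bay. Do not tip any of them over, and leave the garlic, the mug and the tin where they are.

Things in the scene. Friction and masses are not known exactly. Their poses are not given: they have to be found in the camera images.
- old_rack: the rack that is full at the start: pale wood with wooden dividers; fixed, 289 x 80 x 26 mm. Origin: centre of its underside; x away from the robot, y to its left (within 0.3 rad). Four bays, centres at x = 0, y = +102, +34, -34, -102 mm (left to right as the robot sees it). Flat bay floors 10 mm above the worktop, 63 x 62 mm; rails, dividers and ends round them rise to 26 mm at most
- new_rack: the rack that is empty at the start: dark wooden board with steel wire rails and dividers; fixed, 289 x 80 x 26 mm. Origin: centre of its underside; x away from the robot, y to its left (within 0.3 rad). Four bays, centres at x = 0, y = +102, +34, -34, -102 mm (left to right as the robot sees it). Flat bay floors 10 mm above the worktop, 63 x 62 mm; rails, dividers and ends round them rise to 26 mm at most
- red_jar_mid (a point): spice jar with a red lid, round, 45 mm in diameter, 106 mm tall. Loose and standing upright; the point is on its axis, half-way up; its z axis points up. Best gripped in its upper half, across the rack. It starts in any bay of the old rack
- black_jar_mid (a point): spice jar with a black lid and a green label, round, 40 mm in diameter, 105 mm tall. Loose and standing upright; the point is on its axis, half-way up; its z axis points up. Best gripped in its upper half, across the rack. It starts in any bay of the old rack
- salt_mid (a point): salt shaker, clear with a light grey domed top, round, 44 mm in diameter (34 mm at the top 16 mm), 90 mm tall. Loose and standing upright; the point is on its axis, half-way up; its z axis points up. Best gripped in its upper half, across the rack. It starts in any bay of the old rack
- squat_jar_mid (a point): amber glass jar with a flat steel lid and a paper label, the shortest of the four, round, 44 mm in diameter, 85 mm tall. Loose and standing upright; the point is on its axis, half-way up; its z axis points up. Best gripped in its upper half, across the rack. It starts in any bay of the old rack
- garlic: a garlic bulb, 50 mm across and 51 mm tall, loose, on the worktop between the two racks; origin under its centre. To be left alone
- mug: a striped mug, 80 mm across (115 mm with its handle), 93 mm tall, loose, beyond the racks; origin under its centre. To be left alone
- tin: a tomato tin, 75 mm in diameter, 58 mm tall, loose, beyond the racks to the right; origin under its centre. To be left alone

How it is judged (in metres and radians):
On the way, in this order (a step that is already met when the one before it is completed fails the run):
1. the leftmost of the old row stands in bay 4 (from the left) of the new rack, those before it stand to its right and the rest are still in their bays in the old rack (((x of red_jar_mid in the frame of new_rack between -0.015 and 0.015 m and y of red_jar_mid in the frame of new_rack between -0.117 and -0.087 m and z of red_jar_mid in the frame of new_rack between 0.055 and 0.071 m and angle between red_jar_mid's own z axis and vertical below 0.15 rad) or (x of black_jar_mid in the frame of new_rack between -0.015 and 0.015 m and y of black_jar_mid in the frame of new_rack between -0.117 and -0.087 m and z of black_jar_mid in the frame of new_rack between 0.0545 and 0.0705 m and angle between black_jar_mid's own z axis and vertical below 0.15 rad) or (x of salt_mid in the frame of new_rack between -0.015 and 0.015 m and y of salt_mid in the frame of new_rack between -0.117 and -0.087 m and z of salt_mid in the frame of new_rack between 0.047 and 0.063 m and angle between salt_mid's own z axis and vertical below 0.15 rad) or (x of squat_jar_mid in the frame of new_rack between -0.015 and 0.015 m and y of squat_jar_mid in the frame of new_rack between -0.117 and -0.087 m and z of squat_jar_mid in the frame of new_rack between 0.0445 and 0.0605 m and angle between squat_jar_mid's own z axis and vertical below 0.15 rad)) and ((x of red_jar_mid in the frame of old_rack between -0.015 and 0.015 m and y of red_jar_mid in the frame of old_rack between 0.019 and 0.049 m and z of red_jar_mid in the frame of old_rack between 0.055 and 0.071 m and angle between red_jar_mid's own z axis and vertical below 0.15 rad) or (x of black_jar_mid in the frame of old_rack between -0.015 and 0.015 m and y of black_jar_mid in the frame of old_rack between 0.019 and 0.049 m and z of black_jar_mid in the frame of old_rack between 0.0545 and 0.0705 m and angle between black_jar_mid's own z axis and vertical below 0.15 rad) or (x of salt_mid in the frame of old_rack between -0.015 and 0.015 m and y of salt_mid in the frame of old_rack between 0.019 and 0.049 m and z of salt_mid in the frame of old_rack between 0.047 and 0.063 m and angle between salt_mid's own z axis and vertical below 0.15 rad) or (x of squat_jar_mid in the frame of old_rack between -0.015 and 0.015 m and y of squat_jar_mid in the frame of old_rack between 0.019 and 0.049 m and z of squat_jar_mid in the frame of old_rack between 0.0445 and 0.0605 m and angle between squat_jar_mid's own z axis and vertical below 0.15 rad)) and ((x of red_jar_mid in the frame of old_rack between -0.015 and 0.015 m and y of red_jar_mid in the frame of old_rack between -0.049 and -0.019 m and z of red_jar_mid in the frame of old_rack between 0.055 and 0.071 m and angle between red_jar_mid's own z axis and vertical below 0.15 rad) or (x of black_jar_mid in the frame of old_rack between -0.015 and 0.015 m and y of black_jar_mid in the frame of old_rack between -0.049 and -0.019 m and z of black_jar_mid in the frame of old_rack between 0.0545 and 0.0705 m and angle between black_jar_mid's own z axis and vertical below 0.15 rad) or (x of salt_mid in the frame of old_rack between -0.015 and 0.015 m and y of salt_mid in the frame of old_rack between -0.049 and -0.019 m and z of salt_mid in the frame of old_rack between 0.047 and 0.063 m and angle between salt_mid's own z axis and vertical below 0.15 rad) or (x of squat_jar_mid in the frame of old_rack between -0.015 and 0.015 m and y of squat_jar_mid in the frame of old_rack between -0.049 and -0.019 m and z of squat_jar_mid in the frame of old_rack between 0.0445 and 0.0605 m and angle between squat_jar_mid's own z axis and vertical below 0.15 rad)) and ((x of red_jar_mid in the frame of old_rack between -0.015 and 0.015 m and y of red_jar_mid in the frame of old_rack between -0.117 and -0.087 m and z of red_jar_mid in the frame of old_rack between 0.055 and 0.071 m and angle between red_jar_mid's own z axis and vertical below 0.15 rad) or (x of black_jar_mid in the frame of old_rack between -0.015 and 0.015 m and y of black_jar_mid in the frame of old_rack between -0.117 and -0.087 m and z of black_jar_mid in the frame of old_rack between 0.0545 and 0.0705 m and angle between black_jar_mid's own z axis and vertical below 0.15 rad) or (x of salt_mid in the frame of old_rack between -0.015 and 0.015 m and y of salt_mid in the frame of old_rack between -0.117 and -0.087 m and z of salt_mid in the frame of old_rack between 0.047 and 0.063 m and angle between salt_mid's own z axis and vertical below 0.15 rad) or (x of squat_jar_mid in the frame of old_rack between -0.015 and 0.015 m and y of squat_jar_mid in the frame of old_rack between -0.117 and -0.087 m and z of squat_jar_mid in the frame of old_rack between 0.0445 and 0.0605 m and angle between squat_jar_mid's own z axis and vertical below 0.15 rad))), for 0.2 s.
2. the second from the left of the old row stands in bay 3 (from the left) of the new rack, those before it stand to its right and the rest are still in their bays in the old rack (((x of red_jar_mid in the frame of new_rack between -0.015 and 0.015 m and y of red_jar_mid in the frame of new_rack between -0.117 and -0.087 m and z of red_jar_mid in the frame of new_rack between 0.055 and 0.071 m and angle between red_jar_mid's own z axis and vertical below 0.15 rad) or (x of black_jar_mid in the frame of new_rack between -0.015 and 0.015 m and y of black_jar_mid in the frame of new_rack between -0.117 and -0.087 m and z of black_jar_mid in the frame of new_rack between 0.0545 and 0.0705 m and angle between black_jar_mid's own z axis and vertical below 0.15 rad) or (x of salt_mid in the frame of new_rack between -0.015 and 0.015 m and y of salt_mid in the frame of new_rack between -0.117 and -0.087 m and z of salt_mid in the frame of new_rack between 0.047 and 0.063 m and angle between salt_mid's own z axis and vertical below 0.15 rad) or (x of squat_jar_mid in the frame of new_rack between -0.015 and 0.015 m and y of squat_jar_mid in the frame of new_rack between -0.117 and -0.087 m and z of squat_jar_mid in the frame of new_rack between 0.0445 and 0.0605 m and angle between squat_jar_mid's own z axis and vertical below 0.15 rad)) and ((x of red_jar_mid in the frame of new_rack between -0.015 and 0.015 m and y of red_jar_mid in the frame of new_rack between -0.049 and -0.019 m and z of red_jar_mid in the frame of new_rack between 0.055 and 0.071 m and angle between red_jar_mid's own z axis and vertical below 0.15 rad) or (x of black_jar_mid in the frame of new_rack between -0.015 and 0.015 m and y of black_jar_mid in the frame of new_rack between -0.049 and -0.019 m and z of black_jar_mid in the frame of new_rack between 0.0545 and 0.0705 m and angle between black_jar_mid's own z axis and vertical below 0.15 rad) or (x of salt_mid in the frame of new_rack between -0.015 and 0.015 m and y of salt_mid in the frame of new_rack between -0.049 and -0.019 m and z of salt_mid in the frame of new_rack between 0.047 and 0.063 m and angle between salt_mid's own z axis and vertical below 0.15 rad) or (x of squat_jar_mid in the frame of new_rack between -0.015 and 0.015 m and y of squat_jar_mid in the frame of new_rack between -0.049 and -0.019 m and z of squat_jar_mid in the frame of new_rack between 0.0445 and 0.0605 m and angle between squat_jar_mid's own z axis and vertical below 0.15 rad)) and ((x of red_jar_mid in the frame of old_rack between -0.015 and 0.015 m and y of red_jar_mid in the frame of old_rack between -0.049 and -0.019 m and z of red_jar_mid in the frame of old_rack between 0.055 and 0.071 m and angle between red_jar_mid's own z axis and vertical below 0.15 rad) or (x of black_jar_mid in the frame of old_rack between -0.015 and 0.015 m and y of black_jar_mid in the frame of old_rack between -0.049 and -0.019 m and z of black_jar_mid in the frame of old_rack between 0.0545 and 0.0705 m and angle between black_jar_mid's own z axis and vertical below 0.15 rad) or (x of salt_mid in the frame of old_rack between -0.015 and 0.015 m and y of salt_mid in the frame of old_rack between -0.049 and -0.019 m and z of salt_mid in the frame of old_rack between 0.047 and 0.063 m and angle between salt_mid's own z axis and vertical below 0.15 rad) or (x of squat_jar_mid in the frame of old_rack between -0.015 and 0.015 m and y of squat_jar_mid in the frame of old_rack between -0.049 and -0.019 m and z of squat_jar_mid in the frame of old_rack between 0.0445 and 0.0605 m and angle between squat_jar_mid's own z axis and vertical below 0.15 rad)) and ((x of red_jar_mid in the frame of old_rack between -0.015 and 0.015 m and y of red_jar_mid in the frame of old_rack between -0.117 and -0.087 m and z of red_jar_mid in the frame of old_rack between 0.055 and 0.071 m and angle between red_jar_mid's own z axis and vertical below 0.15 rad) or (x of black_jar_mid in the frame of old_rack between -0.015 and 0.015 m and y of black_jar_mid in the frame of old_rack between -0.117 and -0.087 m and z of black_jar_mid in the frame of old_rack between 0.0545 and 0.0705 m and angle between black_jar_mid's own z axis and vertical below 0.15 rad) or (x of salt_mid in the frame of old_rack between -0.015 and 0.015 m and y of salt_mid in the frame of old_rack between -0.117 and -0.087 m and z of salt_mid in the frame of old_rack between 0.047 and 0.063 m and angle between salt_mid's own z axis and vertical below 0.15 rad) or (x of squat_jar_mid in the frame of old_rack between -0.015 and 0.015 m and y of squat_jar_mid in the frame of old_rack between -0.117 and -0.087 m and z of squat_jar_mid in the frame of old_rack between 0.0445 and 0.0605 m and angle between squat_jar_mid's own z axis and vertical below 0.15 rad))), for 0.2 s.
3. the third from the left of the old row stands in bay 2 (from the left) of the new rack, those before it stand to its right and the rest are still in their bays in the old rack (((x of red_jar_mid in the frame of new_rack between -0.015 and 0.015 m and y of red_jar_mid in the frame of new_rack between -0.117 and -0.087 m and z of red_jar_mid in the frame of new_rack between 0.055 and 0.071 m and angle between red_jar_mid's own z axis and vertical below 0.15 rad) or (x of black_jar_mid in the frame of new_rack between -0.015 and 0.015 m and y of black_jar_mid in the frame of new_rack between -0.117 and -0.087 m and z of black_jar_mid in the frame of new_rack between 0.0545 and 0.0705 m and angle between black_jar_mid's own z axis and vertical below 0.15 rad) or (x of salt_mid in the frame of new_rack between -0.015 and 0.015 m and y of salt_mid in the frame of new_rack between -0.117 and -0.087 m and z of salt_mid in the frame of new_rack between 0.047 and 0.063 m and angle between salt_mid's own z axis and vertical below 0.15 rad) or (x of squat_jar_mid in the frame of new_rack between -0.015 and 0.015 m and y of squat_jar_mid in the frame of new_rack between -0.117 and -0.087 m and z of squat_jar_mid in the frame of new_rack between 0.0445 and 0.0605 m and angle between squat_jar_mid's own z axis and vertical below 0.15 rad)) and ((x of red_jar_mid in the frame of new_rack between -0.015 and 0.015 m and y of red_jar_mid in the frame of new_rack between -0.049 and -0.019 m and z of red_jar_mid in the frame of new_rack between 0.055 and 0.071 m and angle between red_jar_mid's own z axis and vertical below 0.15 rad) or (x of black_jar_mid in the frame of new_rack between -0.015 and 0.015 m and y of black_jar_mid in the frame of new_rack between -0.049 and -0.019 m and z of black_jar_mid in the frame of new_rack between 0.0545 and 0.0705 m and angle between black_jar_mid's own z axis and vertical below 0.15 rad) or (x of salt_mid in the frame of new_rack between -0.015 and 0.015 m and y of salt_mid in the frame of new_rack between -0.049 and -0.019 m and z of salt_mid in the frame of new_rack between 0.047 and 0.063 m and angle between salt_mid's own z axis and vertical below 0.15 rad) or (x of squat_jar_mid in the frame of new_rack between -0.015 and 0.015 m and y of squat_jar_mid in the frame of new_rack between -0.049 and -0.019 m and z of squat_jar_mid in the frame of new_rack between 0.0445 and 0.0605 m and angle between squat_jar_mid's own z axis and vertical below 0.15 rad)) and ((x of red_jar_mid in the frame of new_rack between -0.015 and 0.015 m and y of red_jar_mid in the frame of new_rack between 0.019 and 0.049 m and z of red_jar_mid in the frame of new_rack between 0.055 and 0.071 m and angle between red_jar_mid's own z axis and vertical below 0.15 rad) or (x of black_jar_mid in the frame of new_rack between -0.015 and 0.015 m and y of black_jar_mid in the frame of new_rack between 0.019 and 0.049 m and z of black_jar_mid in the frame of new_rack between 0.0545 and 0.0705 m and angle between black_jar_mid's own z axis and vertical below 0.15 rad) or (x of salt_mid in the frame of new_rack between -0.015 and 0.015 m and y of salt_mid in the frame of new_rack between 0.019 and 0.049 m and z of salt_mid in the frame of new_rack between 0.047 and 0.063 m and angle between salt_mid's own z axis and vertical below 0.15 rad) or (x of squat_jar_mid in the frame of new_rack between -0.015 and 0.015 m and y of squat_jar_mid in the frame of new_rack between 0.019 and 0.049 m and z of squat_jar_mid in the frame of new_rack between 0.0445 and 0.0605 m and angle between squat_jar_mid's own z axis and vertical below 0.15 rad)) and ((x of red_jar_mid in the frame of old_rack between -0.015 and 0.015 m and y of red_jar_mid in the frame of old_rack between -0.117 and -0.087 m and z of red_jar_mid in the frame of old_rack between 0.055 and 0.071 m and angle between red_jar_mid's own z axis and vertical below 0.15 rad) or (x of black_jar_mid in the frame of old_rack between -0.015 and 0.015 m and y of black_jar_mid in the frame of old_rack between -0.117 and -0.087 m and z of black_jar_mid in the frame of old_rack between 0.0545 and 0.0705 m and angle between black_jar_mid's own z axis and vertical below 0.15 rad) or (x of salt_mid in the frame of old_rack between -0.015 and 0.015 m and y of salt_mid in the frame of old_rack between -0.117 and -0.087 m and z of salt_mid in the frame of old_rack between 0.047 and 0.063 m and angle between salt_mid's own z axis and vertical below 0.15 rad) or (x of squat_jar_mid in the frame of old_rack between -0.015 and 0.015 m and y of squat_jar_mid in the frame of old_rack between -0.117 and -0.087 m and z of squat_jar_mid in the frame of old_rack between 0.0445 and 0.0605 m and angle between squat_jar_mid's own z axis and vertical below 0.15 rad))), for 0.2 s.
At the end, for the whole second after the job is handed in: all four containers stand upright (within 0.15 rad) and at rest on the floors of the new rack's four bays, one in each, within 15 mm of the bay's centre along and across the rack and 8 mm in height, in the reverse of their old order (((x of red_jar_mid in the frame of new_rack between -0.015 and 0.015 m and y of red_jar_mid in the frame of new_rack between 0.087 and 0.117 m and z of red_jar_mid in the frame of new_rack between 0.055 and 0.071 m and angle between red_jar_mid's own z axis and vertical below 0.15 rad) or (x of black_jar_mid in the frame of new_rack between -0.015 and 0.015 m and y of black_jar_mid in the frame of new_rack between 0.087 and 0.117 m and z of black_jar_mid in the frame of new_rack between 0.0545 and 0.0705 m and angle between black_jar_mid's own z axis and vertical below 0.15 rad) or (x of salt_mid in the frame of new_rack between -0.015 and 0.015 m and y of salt_mid in the frame of new_rack between 0.087 and 0.117 m and z of salt_mid in the frame of new_rack between 0.047 and 0.063 m and angle between salt_mid's own z axis and vertical below 0.15 rad) or (x of squat_jar_mid in the frame of new_rack between -0.015 and 0.015 m and y of squat_jar_mid in the frame of new_rack between 0.087 and 0.117 m and z of squat_jar_mid in the frame of new_rack between 0.0445 and 0.0605 m and angle between squat_jar_mid's own z axis and vertical below 0.15 rad)) and ((x of red_jar_mid in the frame of new_rack between -0.015 and 0.015 m and y of red_jar_mid in the frame of new_rack between 0.019 and 0.049 m and z of red_jar_mid in the frame of new_rack between 0.055 and 0.071 m and angle between red_jar_mid's own z axis and vertical below 0.15 rad) or (x of black_jar_mid in the frame of new_rack between -0.015 and 0.015 m and y of black_jar_mid in the frame of new_rack between 0.019 and 0.049 m and z of black_jar_mid in the frame of new_rack between 0.0545 and 0.0705 m and angle between black_jar_mid's own z axis and vertical below 0.15 rad) or (x of salt_mid in the frame of new_rack between -0.015 and 0.015 m and y of salt_mid in the frame of new_rack between 0.019 and 0.049 m and z of salt_mid in the frame of new_rack between 0.047 and 0.063 m and angle between salt_mid's own z axis and vertical below 0.15 rad) or (x of squat_jar_mid in the frame of new_rack between -0.015 and 0.015 m and y of squat_jar_mid in the frame of new_rack between 0.019 and 0.049 m and z of squat_jar_mid in the frame of new_rack between 0.0445 and 0.0605 m and angle between squat_jar_mid's own z axis and vertical below 0.15 rad)) and ((x of red_jar_mid in the frame of new_rack between -0.015 and 0.015 m and y of red_jar_mid in the frame of new_rack between -0.049 and -0.019 m and z of red_jar_mid in the frame of new_rack between 0.055 and 0.071 m and angle between red_jar_mid's own z axis and vertical below 0.15 rad) or (x of black_jar_mid in the frame of new_rack between -0.015 and 0.015 m and y of black_jar_mid in the frame of new_rack between -0.049 and -0.019 m and z of black_jar_mid in the frame of new_rack between 0.0545 and 0.0705 m and angle between black_jar_mid's own z axis and vertical below 0.15 rad) or (x of salt_mid in the frame of new_rack between -0.015 and 0.015 m and y of salt_mid in the frame of new_rack between -0.049 and -0.019 m and z of salt_mid in the frame of new_rack between 0.047 and 0.063 m and angle between salt_mid's own z axis and vertical below 0.15 rad) or (x of squat_jar_mid in the frame of new_rack between -0.015 and 0.015 m and y of squat_jar_mid in the frame of new_rack between -0.049 and -0.019 m and z of squat_jar_mid in the frame of new_rack between 0.0445 and 0.0605 m and angle between squat_jar_mid's own z axis and vertical below 0.15 rad)) and ((x of red_jar_mid in the frame of new_rack between -0.015 and 0.015 m and y of red_jar_mid in the frame of new_rack between -0.117 and -0.087 m and z of red_jar_mid in the frame of new_rack between 0.055 and 0.071 m and angle between red_jar_mid's own z axis and vertical below 0.15 rad) or (x of black_jar_mid in the frame of new_rack between -0.015 and 0.015 m and y of black_jar_mid in the frame of new_rack between -0.117 and -0.087 m and z of black_jar_mid in the frame of new_rack between 0.0545 and 0.0705 m and angle between black_jar_mid's own z axis and vertical below 0.15 rad) or (x of salt_mid in the frame of new_rack between -0.015 and 0.015 m and y of salt_mid in the frame of new_rack between -0.117 and -0.087 m and z of salt_mid in the frame of new_rack between 0.047 and 0.063 m and angle between salt_mid's own z axis and vertical below 0.15 rad) or (x of squat_jar_mid in the frame of new_rack between -0.015 and 0.015 m and y of squat_jar_mid in the frame of new_rack between -0.117 and -0.087 m and z of squat_jar_mid in the frame of new_rack between 0.0445 and 0.0605 m and angle between squat_jar_mid's own z axis and vertical below 0.15 rad)) and linear speed of each of red_jar, black_jar, salt, squat_jar below 0.02 m/s); the robot touches nothing.
It fails at once if the garlic was moved by more than 30 mm (distance of garlic from where it was at the start of the episode above 0.03 m).
It fails at once if the mug was moved by more than 30 mm (distance of mug from where it was at the start of the episode above 0.03 m).
It fails at once if the tin was moved by more than 30 mm (distance of tin from where it was at the start of the episode above 0.03 m).
It fails at once if a spice container was tipped over (angle between any of red_jar_mid, black_jar_mid, salt_mid, squat_jar_mid's own z axis and vertical above 0.8 rad).
It also fails if it takes over 115 s, if anything falls off the work surface, if the arm or the gripper's body presses on something with over 40 N, if the wrist force passes 120 N, or if a joint passes its speed limit or range.

## Working session

There is one attempt and no reset: what is moved stays moved. The work goes in short steps, Python scripts to look and compute and a shell command to move; the robot and the scene stay as the last step left them, time stands still between calls to the robot, and variables do not carry over. Pictures are saved under pics/ and viewed, at most 14 in all, crops included, and the job is handed in when it is done.

```bash
ls; mkdir -p pics; python3 - <<'E'
from plant import *
import cv2
print(get_obs(), finger_overhang)
for n in ("top","side"):
    c=capture(n); cv2.imwrite(f"pics/{n}0.png",c["image"][:,:,::-1]); print(n,c["mtx"],c["distortion"],c["pose"])
E
```

```text
pics
{'time': 0.0, 'joint_positions': array([-1.35796167e+00,  3.42704041e-01,  1.52505676e+00,  3.28711598e-05,
        1.27540412e+00, -1.45989673e-01]), 'dq': array([ 0.00267091, -0.00108937,  0.0006579 , -0.00059595, -0.00078335,
        0.00063364]), 'tau': array([ 1.06195031e-05, -4.31236482e+01, -2.44225019e+01,  7.16396095e-02,
        5.57000900e-02, -1.38256519e-04]), 'tool_pos': array([ 184.31382162, -491.14525961,  237.04078444]), 'tcp_rot': array([-3.14004169e+00, -2.59817953e-04,  3.58814536e-01]), 'contact_force': array([-0.00617654, -0.03855434, -0.74113978]), 'moment': array([-0.02578173,  0.02278219,  0.03971128]), 'finger_force': 0.0, 'grip_width': 91.58003839913474} 11.0
top [[495.92744248   0.         313.58002696]
 [  0.         495.92744248 203.11684439]
 [  0.           0.           1.        ]] [-0.04059453  0.          0.          0.          0.        ] [[ 2.67227184e-02  9.96865921e-01 -7.44596010e-02  4.77746331e+02]
 [-9.99641055e-01  2.67909465e-02 -8.25270679e-05  1.19059746e+01]
 [ 1.91257476e-03  7.44350795e-02  9.97224027e-01  1.52216839e+03]
 [ 0.00000000e+00  0.00000000e+00  0.00000000e+00  1.00000000e+00]]
side [[484.87879027   0.         312.63377958]
 [  0.         484.87879027 201.63345364]
 [  0.           0.           1.        ]] [-0.01301193  0.          0.          0.          0.        ] [[-6.09294792e-01  4.63540295e-01 -6.43343027e-01 -1.25914378e+02]
 [-7.92725837e-01 -3.37063000e-01  5.07911686e-01  5.81441777e+02]
 [ 1.85904021e-02  8.19462585e-01  5.72831099e-01  7.30255243e+02]
 [ 0.00000000e+00  0.00000000e+00  0.00000000e+00  1.00000000e+00]]
```

View pics/top0.png

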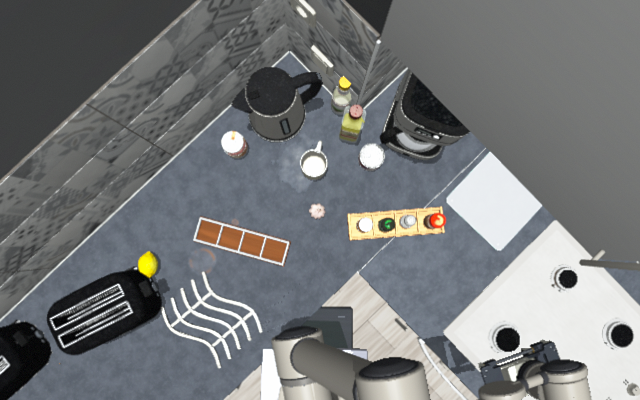

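View pics/side0.png

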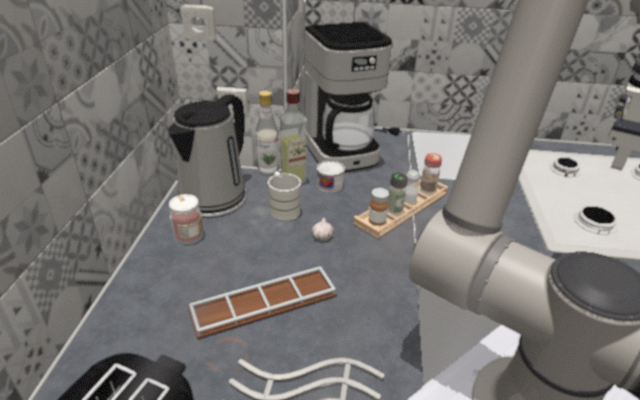

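The top view shows the pale rack at about (348–445, 207–240) with squat, black, salt and red from left to right. The dark rack is at about (194–289, 218–264) and the garlic at (317,211). I'll zoom in for the corners.

```bash
python3 - <<'E'
import cv2
im=cv2.imread("pics/top0.png")
a=cv2.resize(im[205:275,185:300],None,fx=6,fy=6,interpolation=cv2.INTER_CUBIC)[:, :690]
b=cv2.resize(im[195:250,340:455],None,fx=6,fy=6,interpolation=cv2.INTER_CUBIC)
cv2.imwrite("pics/a.png",a);cv2.imwrite("pics/b.png",b)
E
```

```text
(no output)
```

View pics/a.png

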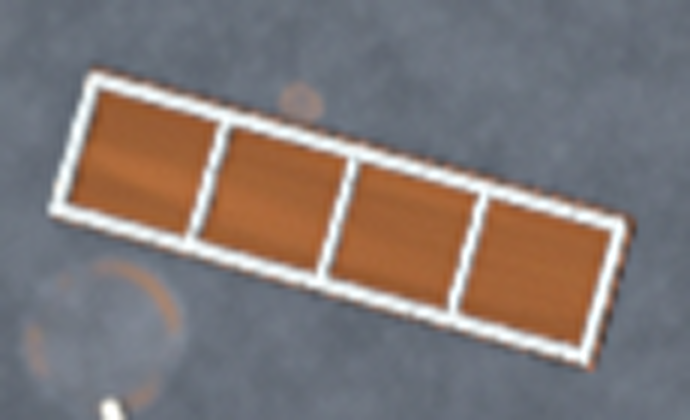

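View pics/b.png

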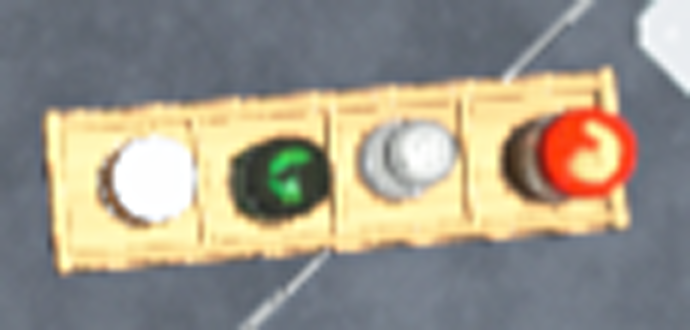

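The dark rack's rail corners in crop a are (90,75), (630,222), (590,362) and (52,210). The pale rack's corners in crop b are (47,113), (612,70), (628,225) and (60,270). The lid centres in crop b are squat (154,178), black (288,178), salt (421,150) and red (588,152).

```bash
cat > h.py <<'E'
from plant import *
import cv2, numpy as np
def ray(c,uv,z):
    p=cv2.undistortPoints(np.array([[uv]],float),c["mtx"],np.array(c["distortion"]))[0,0]
    d=c["pose"][:3,:3]@np.array([p[0],-p[1],-1]); o=c["pose"][:3,3]
    return (o+d*(z-o[2])/d[2])[:2]
def proj(c,P):
    q=np.linalg.inv(c["pose"])@np.append(P,1); q=np.array([[q[0],-q[1],-q[2]]])
    return cv2.projectPoints(q,np.zeros(3),np.zeros(3),c["mtx"],np.array(c["distortion"]))[0][0,0]
E
python3 - <<'E'
from h import *
c=capture("top")
f=lambda off,p,z: ray(c,((p[0]+.5)/6-.5+off[0],(p[1]+.5)/6-.5+off[1]),z)
for n,off,cs in (("new",(185,205),[(90,75),(630,222),(590,362),(52,210)]),("old",(340,195),[(47,113),(612,70),(628,225),(60,270)])):
    C=np.array([f(off,p,26) for p in cs]); print(n,C.round(1).tolist(),C.mean(0).round(1))
    e=(C[0]-C[1]+C[3]-C[2])/2; yaw=np.arctan2(-e[0],e[1]); print(np.linalg.norm(e),np.linalg.norm(C[0]-C[3]),yaw)
    m=C.mean(0)
    for y in (102,34,-34,-102): print((m+y*np.array([-np.sin(yaw),np.cos(yaw)])).round(1))
for n,p,z in (("squat",(154,178),95),("black",(288,178),115),("salt",(421,150),100),("red",(588,152),116)): print(n,f((340,195),p,z).round(1))
print("garlic",ray(c,(317,211),25),"mug",ray(c,(313,163),93))
E
```

```text
new [[537.9, 355.5], [471.5, 81.1], [401.2, 99.0], [469.5, 371.8]] [470.  226.9]
281.7654879360551 70.27340741848047 -0.24129693993746265
[494.4 325.9]
[478.1 259.9]
[461.9 193.8]
[445.6 127.8]
old [[561.0, -91.0], [590.4, -376.4], [512.3, -385.1], [482.3, -99.3]] [ 536.5 -238. ]
287.1732539450723 79.11735918705006 0.10349455350451835
[ 526.  -136.5]
[ 533.  -204.1]
[ 540.  -271.8]
[ 547.  -339.4]
squat [ 527.3 -138.3]
black [ 528.3 -199.7]
salt [ 543.9 -265.6]
red [ 544.3 -341.9]
garlic [565.91802853   1.0534401 ] mug [701.3614246   16.83676604]
```

```bash
cat >> h.py <<'E'
from scipy.spatial.transform import Rotation as R
def go(x,y,z,yaw):
    o=get_obs(); p=o["tool_pos"]; M=R.from_euler("xyz",o["tcp_rot"]).as_matrix()
    G=R.from_euler("xyz",[np.pi,0,yaw]).as_matrix()
    rv=R.from_matrix(M.T@G).as_rotvec()/1.5
    d=np.array([x,y,z])-p
    print("t",round(o["time"],1),"pos",p.round(1),"rot",o["tcp_rot"].round(3),"w",round(o["grip_width"],1),"F",o["contact_force"].round(1),"q",o["joint_positions"].round(2))
    print("turn",rv.round(3),"shift now",(M.T@d/800).round(4),"shift after turn",(G.T@d/800).round(4))
E
python3 -m inch '[0,0,-0.07,0,0,0,-1,0,0,-0.07,0,0,0,-1,0,0,-0.07,0,0,0,-1,0,0,-0.07,0,0,0,-1,0,0,-0.07,0,0,0,-1,0,0,-0.07,0,0,0,-1,0,0,-0.07,0,0,0,-1,0,0,-0.07,0,0,0,-1,0,0,-0.07,0,0,0,-1,0,0,-0.07,0,0,0,-1]'
python3 -c "
from h import *
go(527.3,-138.3,210,1.674)"
```

```text
time: 0.98
tool_pos: [184.3, -491.4, 237.4]
tcp_rot: [-3.141, -0.001, 1.414]
contact_force: [0.1, 0.2, 0.3]
grip_width: 91.6
finger_force: 0.0
t 1.0 pos [ 184.3 -491.4  237.4] rot [-3.141e+00 -1.000e-03  1.414e+00] w 91.6 F [0.1 0.2 0.3] q [-1.36  0.34  1.52  0.    1.28 -1.2 ]
turn [-0.    -0.    -0.173] shift now [0.5029 0.3545 0.0345] shift after turn [0.3949 0.4719 0.0343]
```

```bash
python3 -m inch '[0,0,-0.058,0,0,0,-1,0,0,-0.058,0,0,0,-1,0,0,-0.057,0,0,0,-1,0,0,0,0.025,0.03,0,-1,0,0,0,0.025,0.03,0,-1,0,0,0,0.025,0.03,0,-1,0,0,0,0.025,0.03,0,-1,0,0,0,0.025,0.03,0,-1,0,0,0,0.025,0.03,0,-1]' >/dev/null
python3 -m inch '[0,0,0,0.025,0.03,0.003,-1,0,0,0,0.025,0.03,0.003,-1,0,0,0,0.025,0.03,0.003,-1,0,0,0,0.025,0.03,0.003,-1,0,0,0,0.025,0.03,0.003,-1,0,0,0,0.025,0.03,0.003,-1,0,0,0,0.025,0.03,0.003,-1,0,0,0,0.025,0.03,0.003,-1,0,0,0,0,0,0,-1,0,0,0,0,0,0,-1]'
python3 -c "
from h import *
go(527.3,-138.3,210,1.674)
c=capture('wrist');cv2.imwrite('pics/w1.png',c['image'][:,:,::-1])
for y in (102,34,-34,-102): print(proj(c,np.array([536.5-y*np.sin(.1035),-238+y*np.cos(.1035),10])))
print(proj(c,np.array([527.3,-138.3,95])),proj(c,np.array([529,-201,115])))"
```

```text
time: 2.57
tool_pos: [491.9, -179.0, 217.9]
tcp_rot: [-3.14, -0.0, 1.671]
contact_force: [0.6, 0.5, 0.6]
grip_width: 91.5
finger_force: 0.0
t 2.6 pos [ 491.9 -179.   217.9] rot [-3.14  -0.     1.671] w 91.5 F [0.6 0.5 0.6] q [-0.5   0.36  1.56 -0.    1.23 -0.6 ]
turn [-0.001 -0.    -0.002] shift now [0.0462 0.0491 0.0099] shift after turn [0.046  0.0492 0.0099]
[341.28653467 143.47991284]
[339.95500299 195.40314862]
[338.74861677 242.15179828]
[337.65136942 284.43204589]
[351.33061433 155.24280567] [346.81072363 223.38298998]
```

View pics/w1.png

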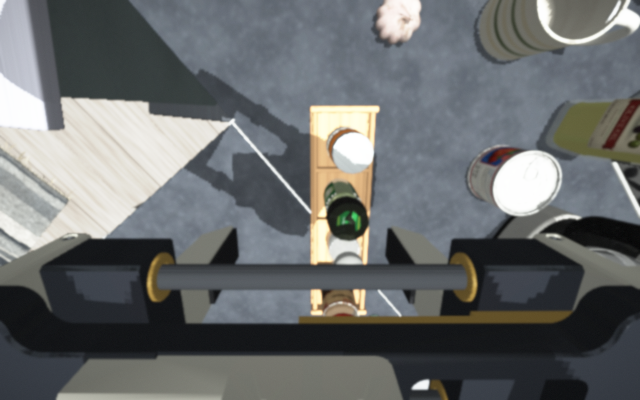

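The wrist view shows the squat lid at (352,152), against a predicted (351,155), so the estimate holds. I'll go down and grip.

```bash
python3 -m inch '[0,0,0,0.023,0.0245,0,-1,0,0,0,0.023,0.0245,0,-1,0,0,0,0,0,0.03,-1,0,0,0,0,0,0.03,-1,0,0,0,0,0,0.03,-1,0,0,0,0,0,0,-1,0,0,0,0,0,0,-1]' >/dev/null
python3 -c "
from h import *
go(527.3,-138.3,60,1.674)
c=capture('wrist');cv2.imwrite('pics/w2.png',c['image'][:,:,::-1])
print(proj(c,np.array([527.3,-138.3,95])))"
```

```text
t 3.2 pos [ 525.8 -140.6  146.1] rot [-3.139e+00 -1.000e-03  1.667e+00] w 91.6 F [ 1.1 -0.4  0.3] q [-0.4   0.47  1.6  -0.    1.08 -0.5 ]
turn [-0.002 -0.001 -0.005] shift now [0.0026 0.0024 0.1076] shift after turn [0.0027 0.0021 0.1076]
[312.72535678 215.66198907]
```

View pics/w2.png

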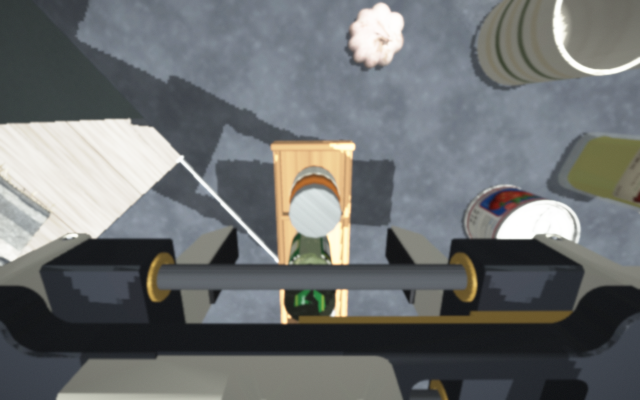

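The lid is at (316,208), about 6 mm further left than predicted, so I'll split the difference along the rack.

```bash
python3 -m inch '[0,0,-0.005,0.006,0.003,0.0215,-1,0,0,0,0,0,0.0215,-1,0,0,0,0,0,0.0215,-1,0,0,0,0,0,0.0215,-1,0,0,0,0,0,0.0215,-1,0,0,0,0,0,0,0.2,0,0,0,0,0,0,1,0,0,0,0,0,0,1,0,0,0,0,0,0,1,0,0,0,0,0,0,1]'
python3 -c "
from h import *
go(528,-135.5,210,1.674)"
```

```text
time: 4.08
tool_pos: [529.6, -135.2, 62.0]
tcp_rot: [3.139, 0.001, 1.676]
contact_force: [0.2, -0.5, -0.5]
grip_width: 63.1
finger_force: 0.0
t 4.1 pos [ 529.6 -135.2   62. ] rot [3.139e+00 1.000e-03 1.676e+00] w 63.1 F [ 0.2 -0.5 -0.5] q [-0.39  0.58  1.68 -0.    0.88 -0.49]
turn [0.001 0.001 0.001] shift now [-0.0004 -0.0017 -0.1851] shift after turn [-0.0002 -0.0021 -0.1851]
```

```bash
python3 -m inch '[0,0,0,0,0,0,1,0,0,0,0,0,0,1,0,0,0,0,0,0,1,0,0,0,0,0,0,1,0,0,0,0,0,0,1,0,0,0,0,0,0,1]'
python3 -m inch '[0,0,0,0,0,-0.02,1,0,0,0,0,0,-0.03,1,0,0,0,0,0,-0.03,1,0,0,0,0,0,-0.03,1,0,0,0,0,0,-0.03,1,0,0,0,0,0,-0.03,1,0,0,0,0,0,-0.015,1,0,0,0,0,0,0,1]'
python3 -c "
from h import *
go(445.6,127.8,210,1.329)"
```

```text
time: 4.58
tool_pos: [528.9, -134.8, 60.8]
tcp_rot: [3.141, 0.0, 1.676]
contact_force: [-2.1, -1.0, 4.7]
grip_width: 43.1
finger_force: 30.0
time: 5.25
tool_pos: [530.2, -135.2, 211.2]
tcp_rot: [3.137, 0.003, 1.676]
contact_force: [-0.1, 0.1, -0.7]
grip_width: 43.2
finger_force: 30.0
t 5.2 pos [ 530.2 -135.2  211.2] rot [3.137e+00 3.000e-03 1.676e+00] w 43.2 F [-0.1  0.1 -0.7] q [-0.39  0.4   1.51  0.    1.22 -0.49]
turn [0.004 0.001 0.231] shift now [ 3.38e-01 -7.07e-02  3.00e-04] shift after turn [ 0.2938 -0.1814  0.0015]
```

```bash
python3 -m inch '[0,0,0.058,0,0,0,1,0,0,0.058,0,0,0,1,0,0,0.058,0,0,0,1,0,0,0.057,0,0,0,1,0,0,0,0,0,0,1]' >/dev/null
python3 -m inch '[0,0,0,0.02,-0.012,0,1,0,0,0,0.034,-0.021,0,1,0,0,0,0.034,-0.021,0,1,0,0,0,0.034,-0.021,0,1,0,0,0,0.034,-0.021,0,1,0,0,0,0.034,-0.021,0,1,0,0,0,0.034,-0.021,0,1,0,0,0,0.034,-0.021,0,1,0,0,0,0.03,-0.018,0,1,0,0,0,0.005,-0.004,0,1]' >/dev/null
python3 -m inch '[0,0,0,0,0,0,1,0,0,0,0,0,0,1]' >/dev/null
python3 -c "
from h import *
go(445.6,127.8,62,1.329)
c=capture('wrist');cv2.imwrite('pics/w3.png',c['image'][:,:,::-1])
s=lambda y:proj(c,np.array([470-y*np.sin(-.2413),226.9+y*np.cos(-.2413),10])).round()
print([s(y) for y in (102,34,-34,-102)])"
```

```text
t 6.7 pos [444.3 127.2 208. ] rot [-3.141e+00  1.000e-03  1.332e+00] w 42.9 F [-0.  -0.9 -1. ] q [ 0.11  0.26  1.73 -0.    1.15  0.35]
turn [-0.     0.001  0.002] shift now [0.0013 0.0015 0.1825] shift after turn [0.0011 0.0014 0.1825]
[array([312., -15.]), array([312.,  56.]), array([312., 119.]), array([312., 175.])]
```

View pics/w3.png

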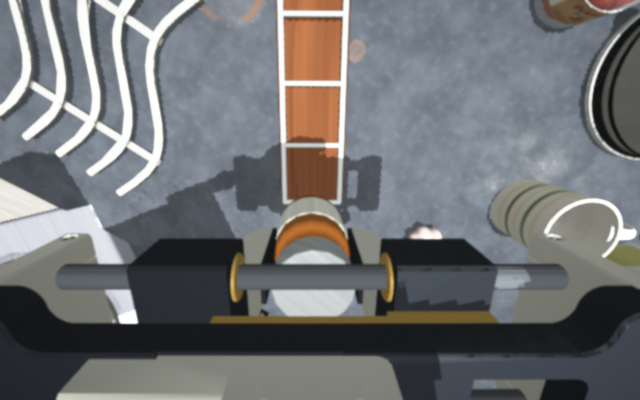

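The dividers are at rows 14, 83, 145 and 202 (x≈312) and the held lid is centred near (313,283). Next I'll check whether the wrist view is biased.

```bash
python3 -c "
from h import *
c=capture('wrist')
s=lambda y,z,x=0:proj(c,np.array([470+x*np.cos(-.2413)-y*np.sin(-.2413),226.9+x*np.sin(-.2413)+y*np.cos(-.2413),z])).round(1)
print([s(y,26) for y in (68,0,-68,-136)],[s(0,26,x) for x in (-35,35)])
print('lid',proj(c,np.array([444.3,127.2,243])), proj(c,np.array([444.3,132,243])))
o=get_obs()
for v in (14.5,83,145,202): 
  p=ray(c,(312,v),26)-np.array([470,226.9]); print(p@[-np.sin(-.2413),np.cos(-.2413)])
"
```

```text
[array([311.5,  16.8]), array([311.6,  87.1]), array([311.6, 149.1]), array([311.6, 204.3])] [array([279.7,  87.1]), array([343.4,  87. ])]
lid [309.38108671 286.17922966] [306.85501056 277.42576705]
70.0585889271273
4.1650837340322955
-63.21946888719865
-133.04141819092544
```

```bash
python3 -m inch '[0,0,0,0.003,0.0015,0.03,1,0,0,0,0,0,0.03,1,0,0,0,0,0,0.03,1,0,0,0,0,0,0.03,1,0,0,0,0,0,0.03,1,0,0,0,0,0,0.02,1,0,0,0,0,0,0.008,1,0,0,0,0,0,0.004,1,0,0,0,0,0,0,1,0,0,0,0,0,0,1]'
```

```text
time: 7.6
tool_pos: [446.9, 129.2, 63.6]
tcp_rot: [3.14, -0.0, 1.329]
contact_force: [-0.5, 0.6, -0.9]
grip_width: 43.1
finger_force: 30.0
```

```bash
python3 -m inch '[0,0,0,0,0,0.003,1,0,0,0,0,0,0,1,0,0,0,0,0,0,-1,0,0,0,0,0,0,-1,0,0,0,0,0,0,-1,0,0,0,0,0,0,-1,0,0,0,0,0,0,-1,0,0,0,0,0,0,-1]'
python3 -m inch '[0,0,0,0,0,-0.015,-1,0,0,0,0,0,-0.03,-1,0,0,0,0,0,-0.03,-1,0,0,0,0,0,-0.03,-1,0,0,0,0,0,-0.03,-1,0,0,0,0,0,-0.03,-1,0,0,0,0,0,-0.02,-1,0,0,0,0,0,0,-1]'
python3 -c "
from h import *
go(530,-199,210,1.674)"
```

```text
time: 8.27
tool_pos: [446.1, 129.5, 60.6]
tcp_rot: [3.141, 0.0, 1.329]
contact_force: [-0.8, -0.4, 0.8]
grip_width: 78.4
finger_force: 0.0
time: 8.93
tool_pos: [447.8, 129.8, 211.8]
tcp_rot: [3.135, -0.002, 1.329]
contact_force: [-0.6, 0.2, 0.4]
grip_width: 92.0
finger_force: 0.0
t 8.9 pos [447.8 129.8 211.8] rot [ 3.135e+00 -2.000e-03  1.329e+00] w 92.0 F [-0.6  0.2  0.4] q [ 0.12  0.26  1.72 -0.    1.15  0.36]
turn [ 0.004 -0.001 -0.23 ] shift now [-0.3745  0.198   0.0026] shift after turn [-0.4194  0.0599  0.0023]
```

```bash
python3 -m inch '[0,0,-0.058,0,0,0,-1,0,0,-0.058,0,0,0,-1,0,0,-0.058,0,0,0,-1,0,0,-0.056,0,0,0,-1,0,0,0,0,0,0,-1]' >/dev/null
python3 -m inch '[0,0,0,-0.025,0.004,0,-1,0,0,0,-0.045,0.006,0,-1,0,0,0,-0.045,0.006,0,-1,0,0,0,-0.045,0.006,0,-1,0,0,0,-0.045,0.006,0,-1,0,0,0,-0.045,0.006,0,-1,0,0,0,-0.045,0.006,0,-1,0,0,0,-0.045,0.006,0,-1,0,0,0,-0.045,0.006,0,-1,0,0,0,-0.03,0.006,0,-1]' >/dev/null
python3 -m inch '[0,0,0,-0.004,0.002,0.03,-1,0,0,0,0,0,0.03,-1,0,0,0,0,0,0,-1,0,0,0,0,0,0,-1]' >/dev/null
python3 -c "
from h import *
go(530,-199,72,1.674)
c=capture('top');a=cv2.resize(c['image'][205:275,185:300],None,fx=4,fy=4,interpolation=cv2.INTER_CUBIC)[:,:,::-1]
p=proj(c,np.array([445.6,127.8,95]));print('squat pred',(p-[185,205])*4+1.5)
c=capture('wrist');b=c['image'][100:380,180:460,::-1]
print('black pred',proj(c,np.array([530,-199,115]))-[180,100], proj(c,np.array([530,-203,115]))-[180,100])
print('after',c['image'].shape)
cv2.imwrite('pics/m2.png',np.hstack([a[:280,:440],b]))"
```

```text
t 10.5 pos [ 527.5 -198.5  159.1] rot [-3.138e+00 -2.000e-03  1.672e+00] w 91.9 F [ 0.2 -0.  -0.4] q [-0.5   0.49  1.53 -0.    1.13 -0.6 ]
turn [-0.002 -0.002 -0.001] shift now [-0.0012  0.0034  0.1088] shift after turn [-0.001   0.0031  0.1088]
squat pred [349.16924233 182.56706949]
black pred [132.48036725 121.59001966] [131.9334177  126.56927473]
after (400, 640, 3)
```

View pics/m2.png

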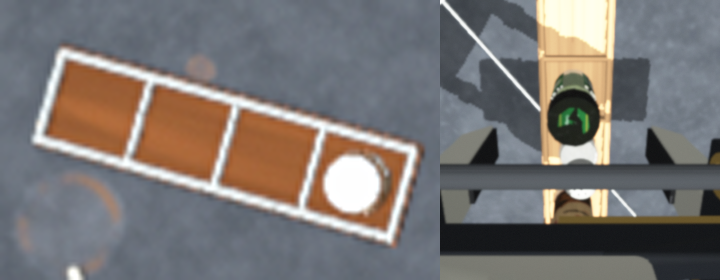

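The squat jar stands in bay 4 within about 3 mm of centre. The black lid in the wrist crop matches the estimate, so I'll grip it.

```bash
python3 -m inch '[0,0,0,0,0.003,0.025,-1,0,0,0,0,0,0.025,-1,0,0,0,0,0,0.025,-1,0,0,0,0,0,0.025,-1,0,0,0,0,0,0.009,-1,0,0,0,0,0,0,0.2,0,0,0,0,0,0,1,0,0,0,0,0,0,1,0,0,0,0,0,0,1,0,0,0,0,0,0,1]' >/dev/null
python3 -m inch '[0,0,0,0,0,0,1,0,0,0,0,0,0,1,0,0,0,0,0,0,1,0,0,0,0,0,0,1,0,0,0,0,0,0,1,0,0,0,0,0,0,1,0,0,0,0,0,0,1]'
python3 -m inch '[0,0,0,0,0,-0.02,1,0,0,0,0,0,-0.03,1,0,0,0,0,0,-0.03,1,0,0,0,0,0,-0.03,1,0,0,0,0,0,-0.03,1,0,0,0,0,0,-0.03,1,0,0,0,0,0,-0.015,1,0,0,0,0,0,0,1]'
python3 -c "
from h import *
go(463,195.5,220,1.329)"
```

```text
time: 12.03
tool_pos: [530.8, -198.7, 73.4]
tcp_rot: [-3.142, 0.0, 1.674]
contact_force: [-0.6, 0.0, 2.1]
grip_width: 40.2
finger_force: 30.0
time: 12.7
tool_pos: [532.1, -199.2, 224.2]
tcp_rot: [3.137, 0.003, 1.674]
contact_force: [0.2, -0.2, -1.9]
grip_width: 40.2
finger_force: 30.0
t 12.7 pos [ 532.1 -199.2  224.2] rot [3.137e+00 3.000e-03 1.674e+00] w 40.2 F [ 0.2 -0.2 -1.9] q [-0.49  0.43  1.43  0.    1.28 -0.6 ]
turn [0.003 0.002 0.23 ] shift now [ 0.4997 -0.0349  0.0035] shift after turn [ 0.4584 -0.202   0.0053]
```

```bash
python3 -m inch '[0,0,0.058,0,0,0,1,0,0,0.058,0,0,0,1,0,0,0.058,0,0,0,1,0,0,0.056,0,0,0,1,0,0,0,0,0,0,1]' >/dev/null
python3 -m inch '[0,0,0,0.02,-0.009,0,1,0,0,0,0.038,-0.017,0,1,0,0,0,0.038,-0.017,0,1,0,0,0,0.038,-0.017,0,1,0,0,0,0.038,-0.017,0,1,0,0,0,0.038,-0.017,0,1,0,0,0,0.038,-0.017,0,1,0,0,0,0.038,-0.017,0,1,0,0,0,0.038,-0.017,0,1,0,0,0,0.038,-0.017,0,1]' >/dev/null
python3 -m inch '[0,0,0,0.038,-0.017,0,1,0,0,0,0.038,-0.017,0,1,0,0,0,0.015,-0.006,0,1,0,0,0,0,0,0,1,0,0,0,0,0,0,1]' >/dev/null
python3 -c "
from h import *
go(463,195.5,73,1.329)"
```

```text
t 14.4 pos [460.  192.2 220.4] rot [-3.140e+00  1.000e-03  1.333e+00] w 39.7 F [ 0.7  0.1 -0.9] q [ 0.24  0.31  1.62 -0.    1.21  0.48]
turn [-0.001  0.001  0.003] shift now [0.0051 0.0028 0.1843] shift after turn [0.0049 0.0026 0.1843]
```

```bash
python3 -m inch '[0,0,0.003,0.004,0.002,0.03,1,0,0,0,0,0,0.03,1,0,0,0,0,0,0.03,1,0,0,0,0,0,0.03,1,0,0,0,0,0,0.03,1,0,0,0,0,0,0.02,1,0,0,0,0,0,0.009,1,0,0,0,0,0,0.006,1,0,0,0,0,0,0,1,0,0,0,0,0,0,1]'
python3 -m inch '[0,0,0,0,0,0,1]'
```

```text
time: 15.2
tool_pos: [463.7, 194.0, 74.0]
tcp_rot: [3.14, -0.0, 1.325]
contact_force: [-0.2, 0.3, -1.4]
grip_width: 39.8
finger_force: 30.0
time: 15.28
tool_pos: [463.6, 194.2, 73.9]
tcp_rot: [3.14, -0.001, 1.325]
contact_force: [0.7, -0.2, -0.6]
grip_width: 39.9
finger_force: 30.0
```

```bash
python3 -m inch '[0,0,0,0,0,0.0006,1,0,0,0,0,0,0,1,0,0,0,0,0,0,-1,0,0,0,0,0,0,-1,0,0,0,0,0,0,-1,0,0,0,0,0,0,-1,0,0,0,0,0,0,-1,0,0,0,0,0,0,-1]'
python3 -m inch '[0,0,0,0,0,-0.015,-1,0,0,0,0,0,-0.03,-1,0,0,0,0,0,-0.03,-1,0,0,0,0,0,-0.03,-1,0,0,0,0,0,-0.03,-1,0,0,0,0,0,-0.03,-1,0,0,0,0,0,-0.02,-1,0,0,0,0,0,0,-1]' >/dev/null
python3 -m inch '[0,0,-0.058,0,0,0,-1,0,0,-0.058,0,0,0,-1,0,0,-0.058,0,0,0,-1,0,0,-0.058,0,0,0,-1,0,0,0,0,0,0,-1]' >/dev/null
python3 -c "
from h import *
go(543,-266,220,1.674)"
```

```text
time: 15.95
tool_pos: [463.0, 194.6, 72.8]
tcp_rot: [3.141, 0.0, 1.325]
contact_force: [0.1, 0.2, -0.4]
grip_width: 75.4
finger_force: 0.0
t 17.0 pos [462.5 194.5 219.7] rot [-3.14   0.     1.676] w 91.8 F [ 0.2  0.3 -0.4] q [ 0.25  0.32  1.61 -0.    1.21  0.14]
turn [-0.001  0.     0.001] shift now [-5.83e-01  3.97e-02 -2.00e-04] shift after turn [-5.829e-01  4.090e-02 -3.000e-04]
```

```bash
python3 -m inch '[0,0,0,-0.025,0.003,0,-1,0,0,0,-0.045,0.003,0,-1,0,0,0,-0.045,0.003,0,-1,0,0,0,-0.045,0.003,0,-1,0,0,0,-0.045,0.003,0,-1,0,0,0,-0.045,0.003,0,-1,0,0,0,-0.045,0.003,0,-1,0,0,0,-0.045,0.003,0,-1,0,0,0,-0.045,0.003,0,-1,0,0,0,-0.045,0.003,0,-1]' >/dev/null
python3 -m inch '[0,0,0,-0.045,0.003,0,-1,0,0,0,-0.045,0.003,0,-1,0,0,0,-0.045,0.003,0,-1,0,0,0,-0.02,0.002,0,-1,0,0,0,0,0,0.03,-1,0,0,0,0,0,0.03,-1,0,0,0,0,0,0.02,-1,0,0,0,0,0,0,-1,0,0,0,0,0,0,-1]' >/dev/null
python3 -c "
from h import *
go(543,-266,54,1.674)
c=capture('top');a=cv2.resize(c['image'][205:275,185:300],None,fx=4,fy=4,interpolation=cv2.INTER_CUBIC)[:,:,::-1]
p=proj(c,np.array([461.9,193.8,115]));print('black pred',(p-[185,205])*4+1.5)
c=capture('wrist');b=c['image'][100:380,180:460,::-1]
print('salt pred',proj(c,np.array([543,-266,100]))-[180,100], proj(c,np.array([543,-270,100]))-[180,100])
cv2.imwrite('pics/m3.png',np.hstack([a[:280,:440],b]))"
```

```text
t 18.6 pos [ 542.7 -267.4  155.8] rot [-3.140e+00 -2.000e-03  1.671e+00] w 91.9 F [-1.3  0.5 -0.1] q [-0.58  0.56  1.41 -0.    1.18 -0.68]
turn [-0.001 -0.001 -0.002] shift now [0.0014 0.0008 0.1272] shift after turn [0.0017 0.0005 0.1272]
black pred [254.41614956 157.45305318]
salt pred [130.07862345 113.32144296] [129.57868796 118.10804184]
```

View pics/m3.png

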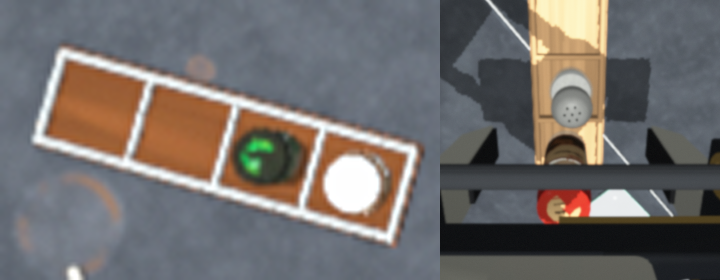

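The black jar stands in bay 3 with its lid near (260,157), about 4 mm off centre. The salt dome at crop (131,108) agrees with the estimate once the wrist bias is allowed for.

```bash
python3 -m inch '[0,0,0,0.002,0,0.025,-1,0,0,0,0,0,0.025,-1,0,0,0,0,0,0.025,-1,0,0,0,0,0,0.025,-1,0,0,0,0,0,0.025,-1,0,0,0,0,0,0.002,-1,0,0,0,0,0,0,0.2,0,0,0,0,0,0,1,0,0,0,0,0,0,1,0,0,0,0,0,0,1]' >/dev/null
python3 -m inch '[0,0,0,0,0,0,1,0,0,0,0,0,0,1,0,0,0,0,0,0,1,0,0,0,0,0,0,1,0,0,0,0,0,0,1,0,0,0,0,0,0,1,0,0,0,0,0,0,1]'
python3 -m inch '[0,0,0,0,0,-0.02,1,0,0,0,0,0,-0.03,1,0,0,0,0,0,-0.03,1,0,0,0,0,0,-0.03,1,0,0,0,0,0,-0.03,1,0,0,0,0,0,-0.03,1,0,0,0,0,0,-0.03,1,0,0,0,0,0,-0.005,1,0,0,0,0,0,0,1]'
python3 -m inch '[0,0,0.058,0,0,0,1,0,0,0.058,0,0,0,1,0,0,0.058,0,0,0,1,0,0,0.057,0,0,0,1,0,0,0,0,0,0,1]' >/dev/null
python3 -c "
from h import *
go(478.8,262,220,1.329)"
```

```text
time: 20.13
tool_pos: [543.0, -266.1, 55.3]
tcp_rot: [-3.142, 0.0, 1.673]
contact_force: [-1.1, 0.3, 1.2]
grip_width: 39.4
finger_force: 29.8
time: 20.88
tool_pos: [543.7, -266.4, 220.7]
tcp_rot: [3.139, 0.002, 1.673]
contact_force: [-0.2, 0.1, -0.3]
grip_width: 39.2
finger_force: 29.6
t 21.3 pos [ 542.3 -265.6  216.9] rot [-3.138e+00 -1.000e-03  1.323e+00] w 39.3 F [-0.4 -0.3 -0.7] q [-0.58  0.51  1.32 -0.    1.32 -0.33]
turn [-0.002 -0.001 -0.004] shift now [ 0.6199 -0.2386 -0.0023] shift after turn [ 0.6213 -0.235  -0.0039]
```

```bash
python3 -c "
from h import *
o=get_obs()['tool_pos']
c=capture('wrist');cv2.imwrite('pics/w4.png',c['image'][:,:,::-1])
print(proj(c,np.array([o[0],o[1],o[2]+45])))"
```

```text
[309.68472373 300.72548457]
```

View pics/w4.png

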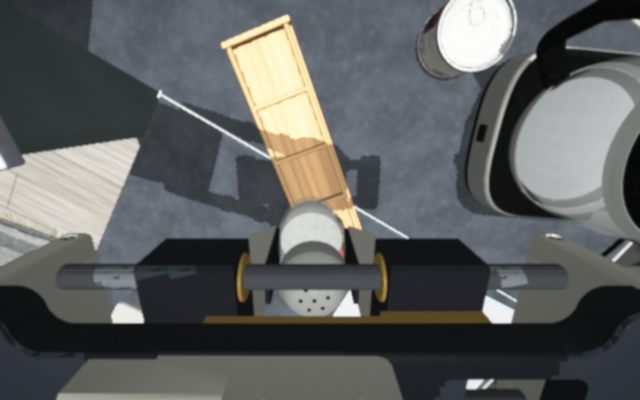

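The salt is held centred (dome ≈(311,297)) and its body tapers. I'll carry it over.

```bash
python3 -m inch '[0,0,0,0.02,-0.008,0,1,0,0,0,0.04,-0.015,0,1,0,0,0,0.04,-0.015,0,1,0,0,0,0.04,-0.015,0,1,0,0,0,0.04,-0.015,0,1,0,0,0,0.04,-0.015,0,1,0,0,0,0.04,-0.015,0,1,0,0,0,0.04,-0.015,0,1,0,0,0,0.04,-0.015,0,1,0,0,0,0.04,-0.015,0,1]' >/dev/null
python3 -m inch '[0,0,-0.004,0.04,-0.015,0,1,0,0,0,0.04,-0.015,0,1,0,0,0,0.04,-0.015,0,1,0,0,0,0.04,-0.015,0,1,0,0,0,0.04,-0.015,0,1,0,0,0,0.035,-0.014,0,1,0,0,0,0,0,0,1,0,0,0,0,0,0,1]' >/dev/null
python3 -c "
from h import *
go(478.8,262,55,1.329)"
```

```text
t 22.9 pos [480.2 257.2 218.1] rot [-3.140e+00  1.000e-03  1.338e+00] w 39.3 F [-0.8 -0.7 -1.5] q [ 0.35  0.4   1.5  -0.    1.25  0.58]
turn [-0.001  0.001  0.006] shift now [ 0.0057 -0.0028  0.2039] shift after turn [ 0.0054 -0.0031  0.2039]
```

```bash
python3 -m inch '[0,0,0.006,0.005,-0.003,0.03,1,0,0,0,0,0,0.03,1,0,0,0,0,0,0.03,1,0,0,0,0,0,0.03,1,0,0,0,0,0,0.03,1,0,0,0,0,0,0.03,1,0,0,0,0,0,0.012,1,0,0,0,0,0,0.01,1,0,0,0,0,0,0,1,0,0,0,0,0,0,1]' >/dev/null
python3 -m inch '[0,0,0,0,0,0,1]'
```

```text
time: 23.77
tool_pos: [480.6, 260.7, 58.8]
tcp_rot: [3.14, -0.001, 1.323]
contact_force: [0.1, 0.1, -0.8]
grip_width: 39.1
finger_force: 29.6
```

```bash
python3 -m inch '[0,0,0,0,0,0.003,1,0,0,0,0,0,0.0015,1,0,0,0,0,0,0,1]'
python3 -m inch '[0,0,0,0,0,0,-1,0,0,0,0,0,0,-1,0,0,0,0,0,0,-1,0,0,0,0,0,0,-1,0,0,0,0,0,0,-1,0,0,0,0,0,0,-1]' >/dev/null
python3 -m inch '[0,0,0,0,0,-0.015,-1,0,0,0,0,0,-0.03,-1,0,0,0,0,0,-0.03,-1,0,0,0,0,0,-0.03,-1,0,0,0,0,0,-0.03,-1,0,0,0,0,0,-0.03,-1,0,0,0,0,0,-0.03,-1,0,0,0,0,0,0,-1]' >/dev/null
python3 -m inch '[0,0,-0.058,0,0,0,-1,0,0,-0.058,0,0,0,-1,0,0,-0.058,0,0,0,-1,0,0,-0.058,0,0,0,-1,0,0,0,0,0,0,-1]' >/dev/null
python3 -c "
from h import *
go(545.5,-341,210,1.674)"
```

```text
time: 24.02
tool_pos: [480.3, 260.8, 55.2]
tcp_rot: [3.14, -0.001, 1.324]
contact_force: [-1.0, -0.4, 4.7]
grip_width: 39.1
finger_force: 30.0
t 25.6 pos [479.4 260.5 209.4] rot [-3.141  0.     1.674] w 92.2 F [ 0.8 -0.1 -0.3] q [ 0.36  0.4   1.51 -0.    1.23  0.25]
turn [-0.001  0.     0.   ] shift now [-7.564e-01  4.400e-03 -5.000e-04] shift after turn [-0.7564  0.0047 -0.0008]
```

```bash
python3 -m inch '[0,0,0,-0.03,0,0,-1,0,0,0,-0.045,0,0,-1,0,0,0,-0.045,0,0,-1,0,0,0,-0.045,0,0,-1,0,0,0,-0.045,0,0,-1,0,0,0,-0.045,0,0,-1,0,0,0,-0.045,0,0,-1,0,0,0,-0.045,0,0,-1,0,0,0,-0.045,0,0,-1,0,0,0,-0.045,0,0,-1]' >/dev/null
python3 -m inch '[0,0,0,-0.045,0,0,-1,0,0,0,-0.045,0,0,-1,0,0,0,-0.045,0,0,-1,0,0,0,-0.045,0,0,-1,0,0,0,-0.045,0,0,-1,0,0,0,-0.045,0.002,0,-1,0,0,0,-0.045,0.002,0,-1,0,0,0,0,0,0.03,-1,0,0,0,0,0,0.03,-1,0,0,0,0,0,0,-1]' >/dev/null
python3 -m inch '[0,0,0,0,0,0,-1]' >/dev/null
python3 -c "
from h import *
go(545.5,-341,72,1.674)
c=capture('top');a=cv2.resize(c['image'][205:275,185:300],None,fx=4,fy=4,interpolation=cv2.INTER_CUBIC)[:,:,::-1]
p=proj(c,np.array([478.1,259.9,100]));print('salt pred',(p-[185,205])*4+1.5)
c=capture('wrist');b=c['image'][100:380,180:460,::-1]
print('red pred',proj(c,np.array([545.5,-341,116]))-[180,100], proj(c,np.array([545.5,-345,116]))-[180,100])
cv2.imwrite('pics/m4.png',np.hstack([a[:280,:440],b]))"
```

```text
t 27.4 pos [ 542.3 -335.6  160.6] rot [-3.139e+00 -3.000e-03  1.669e+00] w 91.8 F [ 0.5 -0.4  0.3] q [-0.67  0.61  1.29 -0.    1.24 -0.77]
turn [-0.002 -0.002 -0.003] shift now [-0.0074  0.0036  0.1107] shift after turn [-0.0072  0.0033  0.1108]
salt pred [165.80123873 132.04259032]
red pred [132.79561008 127.2297412 ] [132.26826494 132.12891436]
```

View pics/m4.png

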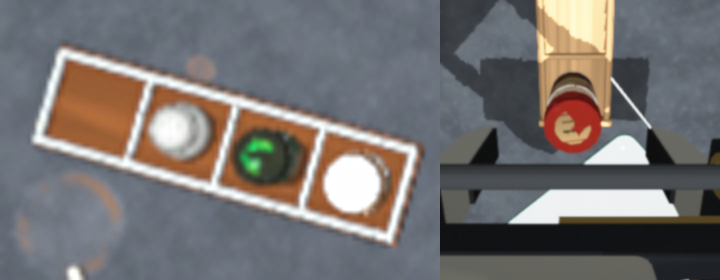

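All three stand in their bays, at most about 5 mm right of centre. The red lid at crop (133,124) agrees with the estimate.

```bash
python3 -m inch '[0,0,-0.003,-0.008,0.003,0.025,-1,0,0,0,0,0,0.025,-1,0,0,0,0,0,0.025,-1,0,0,0,0,0,0.025,-1,0,0,0,0,0,0.01,-1,0,0,0,0,0,0,-1,0,0,0,0,0,0,0.2,0,0,0,0,0,0,1,0,0,0,0,0,0,1,0,0,0,0,0,0,1]' >/dev/null
python3 -m inch '[0,0,0,0,0,0,1,0,0,0,0,0,0,1,0,0,0,0,0,0,1,0,0,0,0,0,0,1,0,0,0,0,0,0,1,0,0,0,0,0,0,1,0,0,0,0,0,0,1]'
python3 -m inch '[0,0,0,0,0,-0.02,1,0,0,0,0,0,-0.03,1,0,0,0,0,0,-0.03,1,0,0,0,0,0,-0.03,1,0,0,0,0,0,-0.03,1,0,0,0,0,0,-0.03,1,0,0,0,0,0,-0.02,1,0,0,0,0,0,0,1]'
python3 -m inch '[0,0,0.058,0,0,0,1,0,0,0.058,0,0,0,1,0,0,0.058,0,0,0,1,0,0,0.057,0,0,0,1,0,0,0,0,0,0,1]' >/dev/null
python3 -c "
from h import *
go(495.3,329,222,1.329)"
```

```text
time: 28.87
tool_pos: [546.0, -342.3, 74.1]
tcp_rot: [-3.142, 0.0, 1.676]
contact_force: [-0.6, -0.2, 0.6]
grip_width: 43.6
finger_force: 30.0
time: 29.53
tool_pos: [547.4, -343.1, 230.1]
tcp_rot: [3.136, 0.005, 1.676]
contact_force: [0.8, -1.0, -1.3]
grip_width: 43.6
finger_force: 30.0
t 29.9 pos [ 545.7 -341.8  224.2] rot [-3.139e+00 -1.000e-03  1.326e+00] w 44.3 F [-0.7  0.7 -1.6] q [-0.68  0.58  1.18 -0.    1.39 -0.43]
turn [-0.001 -0.001 -0.002] shift now [ 0.7984 -0.2641  0.0042] shift after turn [ 0.7991 -0.2619  0.0028]
```

```bash
python3 -m inch '[0,0,0,0.02,-0.007,0,1,0,0,0,0.041,-0.0134,0,1,0,0,0,0.041,-0.0134,0,1,0,0,0,0.041,-0.0134,0,1,0,0,0,0.041,-0.0134,0,1,0,0,0,0.041,-0.0134,0,1,0,0,0,0.041,-0.0134,0,1,0,0,0,0.041,-0.0134,0,1,0,0,0,0.041,-0.0134,0,1,0,0,0,0.041,-0.0134,0,1]' >/dev/null
python3 -m inch '[0,0,0,0.041,-0.0134,0,1,0,0,0,0.041,-0.0134,0,1,0,0,0,0.041,-0.0134,0,1,0,0,0,0.041,-0.0134,0,1,0,0,0,0.041,-0.0134,0,1,0,0,0,0.041,-0.0134,0,1,0,0,0,0.041,-0.0134,0,1,0,0,0,0.041,-0.0134,0,1,0,0,0,0.041,-0.0134,0,1,0,0,0,0.035,-0.0114,0,1]' >/dev/null
python3 -m inch '[0,0,0,0,0,0,1,0,0,0,0,0,0,1,0,0,0,0,0,0,1]' >/dev/null
python3 -c "
from h import *
go(495.3,329,74,1.329)"
```

```text
t 31.9 pos [495.8 322.8 225. ] rot [-3.141e+00  2.000e-03  1.331e+00] w 43.8 F [-0.4 -0.1 -1.5] q [ 0.45  0.48  1.35 -0.    1.32  0.69]
turn [-0.001  0.001  0.001] shift now [ 0.0076 -0.0023  0.1888] shift after turn [ 0.0073 -0.0025  0.1888]
```

```bash
python3 -m inch '[0,0,0,0.007,-0.002,0.02,1,0,0,0,0,0,0.03,1,0,0,0,0,0,0.03,1,0,0,0,0,0,0.03,1,0,0,0,0,0,0.03,1,0,0,0,0,0,0.03,1,0,0,0,0,0,0.01,1,0,0,0,0,0,0.004,1,0,0,0,0,0,0,1,0,0,0,0,0,0,1]' >/dev/null
python3 -m inch '[0,0,0,0,0,0,1]'
```

```text
time: 32.78
tool_pos: [496.9, 329.5, 80.4]
tcp_rot: [3.139, -0.002, 1.329]
contact_force: [0.8, -0.4, -1.3]
grip_width: 43.9
finger_force: 30.0
```

Another 6 mm down, then release and lift.

```bash
python3 -m inch '[0,0,0,0,0,0.0045,1,0,0,0,0,0,0.0025,1,0,0,0,0,0,0.0005,1,0,0,0,0,0,0,1]'
python3 -m inch '[0,0,0,0,0,0,-1,0,0,0,0,0,0,-1,0,0,0,0,0,0,-1,0,0,0,0,0,0,-1,0,0,0,0,0,0,-1,0,0,0,0,0,0,-1,0,0,0,0,0,0,-1]' 
python3 -m inch '[0,0,0,0,0,-0.015,-1,0,0,0,0,0,-0.03,-1,0,0,0,0,0,-0.03,-1,0,0,0,0,0,-0.03,-1,0,0,0,0,0,-0.03,-1,0,0,0,0,0,-0.03,-1,0,0,0,0,0,-0.03,-1,0,0,0,0,0,0,-1]' >/dev/null
python3 -m inch '[0,0,0,-0.03,0,0,-1,0,0,0,-0.045,0,0,-1,0,0,0,-0.045,0,0,-1,0,0,0,-0.045,0,0,-1,0,0,0,-0.045,0,0,-1,0,0,0,-0.045,0,0,-1,0,0,0,-0.045,0,0,-1,0,0,0,-0.045,0,0,-1,0,0,0,-0.03,0,0,-1,0,0,0,0,0,0,-1]'
python3 -c "
from h import *
c=capture('top');a=cv2.resize(c['image'][185:275,185:345],None,fx=4,fy=4,interpolation=cv2.INTER_CUBIC)[:,:,::-1]
p=proj(c,np.array([494.4,325.9,116]));print('red pred',(p-[185,185])*4+1.5)
cv2.imwrite('pics/m5.png',a)"
```

```text
time: 33.12
tool_pos: [496.2, 329.6, 73.9]
tcp_rot: [3.14, -0.001, 1.33]
contact_force: [-1.1, 0.1, 5.7]
grip_width: 43.9
finger_force: 30.0
time: 33.7
tool_pos: [495.9, 329.2, 72.7]
tcp_rot: [-3.142, 0.0, 1.329]
contact_force: [0.4, 0.8, -0.4]
grip_width: 86.1
finger_force: 0.0
time: 35.2
tool_pos: [423.1, 34.7, 228.6]
tcp_rot: [-3.141, 0.002, 1.326]
contact_force: [0.9, 0.2, -0.2]
grip_width: 91.8
finger_force: 0.0
red pred [ 69.99580059 186.30228284]
```

View pics/m5.png

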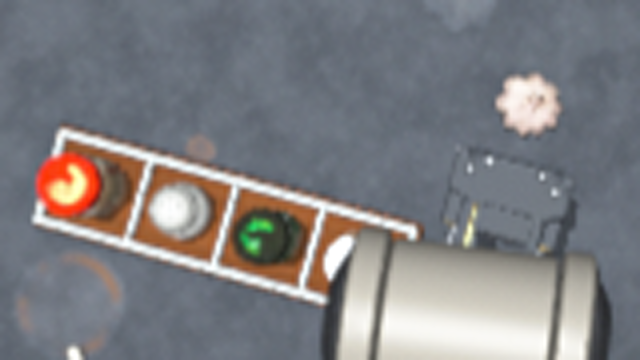

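The red lid is at (68,185), against (70,186) for a centred jar. All four stand in their bays and the garlic is in place at (528,103).

```bash
python3 -c "
from plant import *
print(close_job())"
```

```text
the job is handed in; nothing more can be done
None
```

I moved all four containers to the dark rack in reverse order (red, salt, black, squat from left to right), all upright and about 5 mm or less off bay centre in the pictures, and handed the job in at about 35 s; no verdict came back.

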